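# Stow the checked jade tortoise and light up the next carving

### The job

The green jade tortoise has been checked: set it gently on its feet in the open drawer, without dropping it, and slide that drawer fully shut. Then draw the inspection torch out of its tube and hold it in the air at a slant, roughly midway between upright and level, with its lens about 8 cm from the honey-coloured gourd on the stand and the beam pointing straight at the gourd. Leave the gourd and the other pieces where they are, and finish while still holding the torch steady like that.

Things in the scene. Friction and masses are not known exactly. Their poses are not given: they have to be found in the camera images.
- tortoise: green jade tortoise, 90 g, one of three pieces on the dark board (top 18 mm over the table). Origin: centre of underside; x to its head, z up. Round shell 46 mm in diameter, upright-sided 9 to 20 mm above the soles, 32 mm high; head reaches 42 mm ahead of the origin, tail 32 mm behind. Grip it across the shell, along its y.
- cabinet_drawer0 (a joint): how far the top drawer (blue front) of the small grey drawer unit is open, in m: 0 is fully shut, at most 0.166. It starts open by 0.13 to 0.16 and slides with about 1 N of friction; it has no catch or spring.
- drawer_floor (a point): point on the top drawer's inner floor, midway along the foot of its front wall's inner face; moves with the drawer, 82 mm over the table. x: horizontal, into the drawer (shutting direction); z up. Inside 195 mm (x) by 178 mm (y), walls 40 mm high. The unit (220 wide, 144 mm high) covers the drawer's rear: bare floor is x = 0 to the opening less 6 mm. 32 mm tall pieces pass under.
- cabinet_drawer0_handle (a point): middle of the top drawer's steel bar handle, 106 mm above the table, moving with the drawer; axes as drawer_floor. The bar is 11 mm thick and 110 mm long along y, its middle 35 mm in front of the panel and 56 mm from drawer_floor in x. Push it, or the panel, along +x to shut the drawer.
- torch: black hand torch, 130 g, 145 mm long, upright, lens down, in the aluminium tube of the bur stand (70 mm inside, 75 mm standing out). Origin: centre of the lens face; z points along the torch to the orange tail switch: the beam goes along -z. Head 32 mm in diameter, 28 mm long, then a 25 mm barrel to 139 mm, then a 16 mm switch button. Centre of mass 65 mm from the lens.
- tube_mouth (a point): centre of the upper rim of the torch tube, 85 mm above the table: tube 43 mm outside, 37 mm inside diameter, its floor 70 mm below this point. z up. A low wooden block with burs stands 50 to 82 mm from it to one side (its own +y), reaching 48 mm above the table.
- gourd: honey-coloured agate gourd, 80 g, standing loose on the round black turning stand (stand top 30 mm above the table, 104 mm in diameter). Origin: centre of its underside; z up. 49 mm in diameter at the belly, 60 mm high with its stem.
- gourd_mid (a point): point in the middle of the gourd's belly, 25 mm above its underside; aim the beam at this point.
- red_flower: dark red carved flower-like stone, about 52 mm across and 38 mm high, on the wooden board; leave it. Origin: centre of its underside.
- white_flower: whitish carved flower-like stone, about 52 mm across and 38 mm high, on the wooden board; leave it. Origin: centre of its underside.
- cup: blue plastic cup, 72 mm wide and 100 mm high, on the left beyond the drawer unit; leave it. Origin: centre of its underside.
- paste: small jar with a red lid, 56 mm wide and 50 mm high, on the left; leave it. Origin: centre of its underside.
- brush: brush lying on the table on the right; leave it. Origin: under its middle.
- burstand: fixed bur stand that carries the torch tube: dark steel base plate 110 x 130 x 10 mm, the tube at its origin, the bur block on its +y side. Origin: on the table under the tube's axis; z up.
- cabinet: fixed grey drawer unit, 240 (x) x 220 (y) x 144 mm, blue drawer fronts on its -x side; the lower drawer stays shut. Origin: centre of its underside, on the table; its axes are those of drawer_floor.
Things that resemble listed ones, but are neither listed nor needed, are in the scene too. There is more than one size of the gourd; the job needs the smallest.

How it is judged:
By the outcome, as a careful person would: the job done as asked, in the order asked, and still so for the second after the job is handed in, while the arm keeps its last pose, push and grip.
It also fails if it takes over 64 s, if anything falls off the work surface, if the arm or the gripper's body presses on something with over 40 N, if the wrist force passes 120 N, or if a joint passes its speed limit or range.

### The arm

A 6-joint arm with a two-finger parallel gripper is mounted at the origin on the work surface. World frame = base frame: x ahead of the robot, y to its left, z up, the work surface at z = 0. Lengths are in m, angles in rad, forces in N, time in s.
With the tool pointing down it reaches from about 0.35 to 0.975 m from the base axis. Payload 4.9 kg.
Tool frame: the origin (TCP) lies midway between the tips of the shut fingers; the grasp point (between the pads) lies 19 mm behind it; z points along the fingers, y is the line along which they close (so a half turn about z gives the same grasp; the last joint's range is limited). The gripper opens to 85 mm and grips with 20 to 120 N. Pads are 22 mm wide; open, the fingers measure 114 mm over their backs; the gripper's body (76 mm by 85 mm) begins 54 mm behind the grasp point. The pads swing forward as they close: fully open they stand 13 mm farther back than shut.
Start: joints at [-1.275, 0.053, 1.613, -0, 1.476, -0.119], TCP at [0.252, -0.572, 0.231] pointing down, gripper open.
Joint ranges: [-3.01, 3.01], [-1.01, 2.22], [0.06, 2.58], [-1.02, 4.17], [0.09, 2.62], [-3.14, 3.14]. Speed limits (rad/s): [2.57, 2.57, 3.14, 3.14, 3.14, 3.14].

### API

Orientations are given as a rotation vector (axis times angle).
In Python, from station import ctrl gives the robot as it stands. The module is installed in compiled form; this text tells all that it offers.
- The arm moves only by the shell command python3 -m handwheel 'ROWS' [OPENING] [FORCE]. ROWS is JSON, a list of rows, each a list of 2 entries, a list of its own where there are three numbers: the shift along the tool's x, y, z in cm, then the turn, a rotation vector about the tool's x, y, z in rad. In form: [[[tx, ty, tz], [ax, ay, az]], ...]. A call has 1 to 5 rows; each row is the pose to reach, as a shift and turn from the pose commanded when the call began, along the tool's axes at that moment; what a row does not reach only later rows make up. A row lasts 1/8 s, in which the tool goes at most 62.5 mm and 10.7 degrees, less where a joint would pass 70% of its speed; a pose out of reach is approached as far as the arm can. A call with a gripper value outside its range is refused whole. OPENING is the gripper's target within -1 to 1 (shut at 1, half-way at 0, fully open at -1), set as the call begins (- or left out, the last holds). The fingers move at their own pace and stop on an object; FORCE is the grip in N (left out, the last holds). Time passes only in rows, so rows that repeat a pose let the fingers close. It gives the time, the measured TCP pose, the force, the opening and the grip force at its end, in the units of the state.
- ctrl.get_obs(): the state, without advancing time (a new reading comes with each control period).
- ctrl.get_image(name): name is "side" or "top"; returns the picture (400x640x3 uint8, blue, green, red); there is no depth.
- ctrl.calibration(name): a dict with "fx", "fy", "cx", "cy" (pixels), "R" (3x3) and "t" (3): a world point X has camera coordinates R X + t. Camera axes: x right, y down, z forward; pixel columns grow to the right and rows downward; lengths in m; the calibration is good to about 2 mm. A picture is of the moment at which its call begins. calibration takes no time and is no camera call.
- ctrl.finish_job(): hands the job in; it is judged then, once.
Trained networks look in the newest picture that a camera, given by its name, has taken for a name from the list of things; names that differ only in an ending like _2 or _b are one class to them, and where a whole thing is asked for, a point or a joint stands for the part that bears it (a point fixed in the world has none). Each returns a list of dicts, best first, with "score" (0 to 1); they miss things now and then, are a little off and sometimes report something else, mostly with a low value. They report only what shows in the picture. A call takes as long as a camera call. They do not tell look-alikes from the thing itself.
- ctrl.look_for(camera, query): "position" ([column, row] in pixels, amid what is visible of it).
- ctrl.landmark_of(camera, query): "position" ([column, row] in pixels: a listed point, or the origin of a listed thing).
The state is a dict: "t": time; "q": joint angles; "dq": joint speeds; "effort": joint torques, N m; "tool_pos": TCP position; "tool_rot": TCP orientation; "contact_force": force on the tool from outside, world axes, zero at the start; "wrist_torque": the same for the moment, N m; "opening": finger opening in m; "grip_force": force on a finger pad.
Only numpy, scipy, OpenCV 4.12 (cv2) and the standard library are available. Lean on these libraries where they do the work, as an engineer would, in place of code of your own. Each camera call takes 0.05 s, during which the arm holds its last target. There are 200 camera calls.

## Working session

There is one attempt and no reset: what is moved stays moved. The work goes in short steps, Python scripts to look and compute and a shell command to move; the robot and the scene stay as the last step left them, time stands still between calls to the robot, and variables do not carry over. Pictures are saved under pics/ and viewed, at most 12 in all, crops included, and the job is handed in when it is done.

```bash
mkdir -p pics; cat > h.py <<'E'
import numpy as np, cv2
from station import ctrl
from scipy.spatial.transform import Rotation as Ro
np.set_printoptions(precision=4, suppress=True)
def ray(cam,p):
    c=ctrl.calibration(cam); R=np.array(c["R"]); t=np.array(c["t"])
    d=R.T@np.array([(p[0]-c["cx"])/c["fx"],(p[1]-c["cy"])/c["fy"],1]); return -R.T@t,d/np.linalg.norm(d)
def atz(cam,p,z):
    o,d=ray(cam,p); return o+d*(z-o[2])/d[2]
def tri(p,q):
    o1,d1=ray("top",p);o2,d2=ray("side",q)
    s=np.linalg.lstsq(np.c_[d1,-d2],o2-o1,rcond=None)[0]
    a,b=o1+s[0]*d1,o2+s[1]*d2; return (a+b)/2,np.linalg.norm(a-b)
def proj(cam,X):
    c=ctrl.calibration(cam); v=np.array(c["R"])@X+np.array(c["t"]); return np.array([v[0]/v[2]*c["fx"]+c["cx"],v[1]/v[2]*c["fy"]+c["cy"]])
def rel(pos,Rt,base=None):
    """shift (cm) and turn in tool axes from the current commanded(~measured) pose"""
    o=ctrl.get_obs(); R0=Ro.from_rotvec(o["tool_rot"]); 
    return 100*R0.inv().apply(np.array(pos)-o["tool_pos"]),(R0.inv()*Rt).as_rotvec()
E
python3 - <<'E'
from h import *
for c in("top","side"):
    cv2.imwrite(f"pics/{c}0.png",ctrl.get_image(c)); print(c,ray(c,(320,200)))
Z=dict(tortoise=.018,drawer_floor=.082,cabinet_drawer0_handle=.106,tube_mouth=.085,gourd=.03,gourd_mid=.055,red_flower=.018,white_flower=.018,cup=0,paste=0,brush=0,burstand=0,cabinet=0,torch=.015)
for n,z in Z.items():
    for c in("top","side"):
        print(n,c,[(np.round(r["score"],2),np.round(r["position"]),atz(c,r["position"],z)[:2].round(3)) for r in ctrl.landmark_of(c,n)[:4]])
print(ctrl.get_obs())
E
```

```text
top (array([0.3876, 0.0028, 1.6069]), array([ 0.1327, -0.0064, -0.9911]))
side (array([0.1452, 0.9832, 0.9139]), array([ 0.2988, -0.7324, -0.6118]))
tortoise top [(np.float64(0.6), array([316., 234.]), array([0.467, 0.009]))]
tortoise side [(np.float64(0.7), array([345., 228.]), array([0.466, 0.004]))]
drawer_floor top [(np.float64(0.63), array([257., 215.]), array([0.537, 0.228]))]
drawer_floor side [(np.float64(0.57), array([290., 264.]), array([0.524, 0.252]))]
cabinet_drawer0_handle top [(np.float64(0.89), array([253., 233.]), array([0.471, 0.24 ]))]
cabinet_drawer0_handle side [(np.float64(0.79), array([314., 258.]), array([0.467, 0.233]))]
tube_mouth top [(np.float64(0.71), array([195., 206.]), array([0.575, 0.462])), (np.float64(0.59), array([411., 213.]), array([ 0.537, -0.345])), (np.float64(0.44), array([405., 218.]), array([ 0.52 , -0.321]))]
tube_mouth side [(np.float64(0.92), array([364., 143.]), array([ 0.53 , -0.358]))]
gourd top [(np.float64(0.71), array([364., 196.]), array([ 0.611, -0.18 ])), (np.float64(0.65), array([335., 189.]), array([ 0.641, -0.068])), (np.floa
[... 2310 characters left out ...]
 (np.float64(0.22), array([369., 144.]), array([ 0.552, -0.496]))]
torch top [(np.float64(0.53), array([257., 160.]), array([0.763, 0.24 ])), (np.float64(0.48), array([410., 221.]), array([ 0.513, -0.359]))]
torch side []
{'t': 1.5, 'q': array([-1.275 ,  0.0527,  1.6129,  0.    ,  1.476 , -0.119 ]), 'dq': array([-0.0023, -0.0002,  0.    , -0.0019, -0.0001, -0.0001]), 'effort': array([  0.0003, -39.3669, -37.0452,  -0.0001,   0.0005,   0.    ]), 'tool_pos': array([ 0.2519, -0.572 ,  0.2313]), 'tool_rot': array([-3.0743, -0.6468, -0.0001]), 'contact_force': array([ 0.3051, -0.2738,  0.4991]), 'wrist_torque': array([-0.0217,  0.0068, -0.0011]), 'grip_force': 0.0, 'opening': 0.08564794485397242}
```

View pics/top0.png

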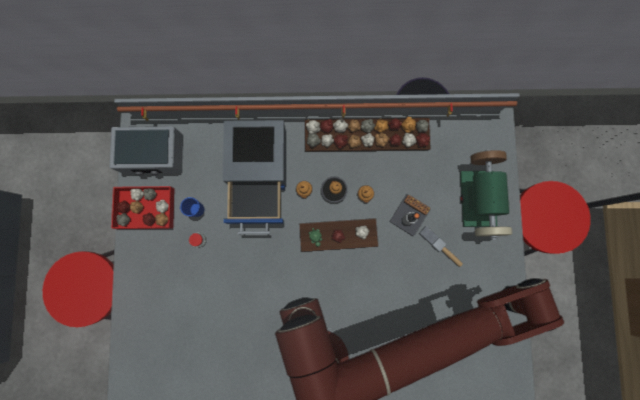

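View pics/side0.png

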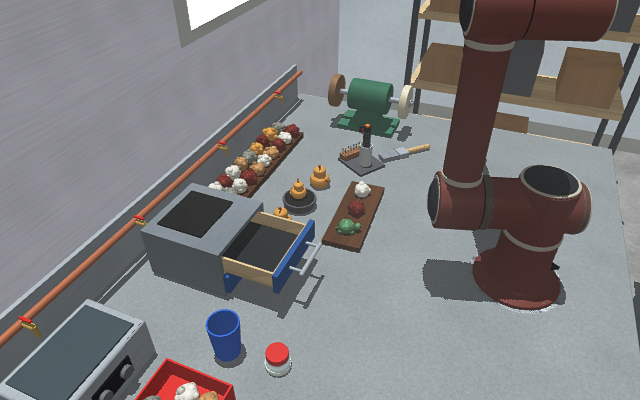

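Top view: the tortoise is at (316,236), the open drawer at (255,200) with its handle at (255,232), the torch tube at (412,216), and the gourd on its stand at (335,188) with two look-alikes beside it. In the side view the tortoise is at (347,227), the torch at (366,140) and the gourd at (298,190).

```bash
python3 - <<'E'
from h import *
t=cv2.imread("pics/top0.png");s=cv2.imread("pics/side0.png")
f=lambda im,c,r:cv2.resize(im[r:r+37,c:c+50],(400,296),interpolation=cv2.INTER_CUBIC)
cv2.imwrite("pics/m0.png",np.vstack([np.hstack([f(t,291,218),f(s,322,208)]),np.hstack([f(t,385,193),f(t,310,170)])]))
E
```

```text
(no output)
```

View pics/m0.png

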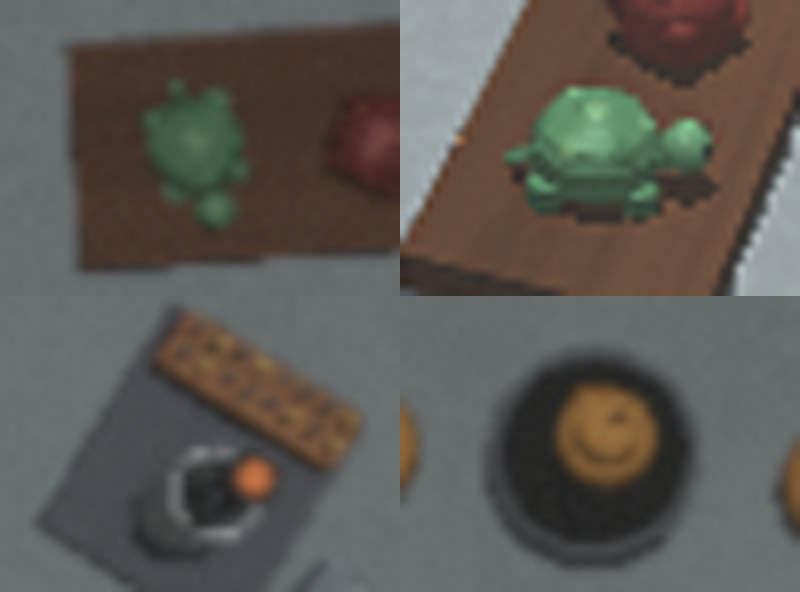

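The crops show the tortoise's head pointing towards the robot and slightly right in the top view (head at pixel 318,244). The tube rim is centred at (412,217) with the bur block up-right of it, and the torch leans a little in its tube. The gourd is slightly off the stand centre, at (336,187).

```bash
python3 - <<'E'
from h import *
t=cv2.imread("pics/top0.png");s=cv2.imread("pics/side0.png")
sh=atz("top",(315.4,235.5),.018+.018); hd=atz("top",(317.9,244),.018+.017); tl=atz("top",(313.1,229),.025)
print("shell",sh,"side",atz("side",(346.6,224.9),.036),"head",hd,"tail",tl,"headside",atz("side",(358,226.4),.035))
print("yaw",np.degrees(np.arctan2(*(hd-tl)[[1,0]])))
print("tube",atz("top",(411.9,217.2),.085),"block",atz("top",(417.3,204.8),.048), "switch top", atz("top",(416.9,215.9-0.8),.16))
print("gourd",atz("top",(335.9,187.4),.06))
hsv=cv2.cvtColor(t,cv2.COLOR_BGR2HSV)
m=cv2.inRange(hsv,(105,120,40),(130,255,255)); m[:, :222]=0; m[:,290:]=0; m[:205]=0; m[230:]=0
r,c=np.nonzero(m); print("blue",len(r),c.min(),c.max(),r.min(),r.max())
P=np.array([atz("top",(a,b),.125)[:2] for a,b in zip(c,r)]); print(P.mean(0),P.min(0),P.max(0))
v=np.linalg.svd(P-P.mean(0))[2][0]; print("panel dir deg",np.degrees(np.arctan2(v[1],v[0])))
f=lambda im,c,r:cv2.resize(im[r:r+75,c:c+100],(800,600),interpolation=cv2.INTER_CUBIC)
cv2.imwrite("pics/dr.png",f(t,205,165))
E
```

```text
shell [0.4611 0.0121 0.036 ] side [0.4604 0.0103 0.036 ] head [0.4286 0.0029 0.035 ] tail [0.4868 0.0207 0.025 ] headside [0.4288 0.003  0.035 ]
yaw -163.00872080091352
tube [ 0.5222 -0.3486  0.085 ] block [ 0.5728 -0.3798  0.048 ] switch top [ 0.5228 -0.3493  0.16  ]
gourd [ 0.6425 -0.0687  0.06  ]
blue 206 224 282 219 222
[0.5136 0.2312] [0.5074 0.132 ] [0.5211 0.3426]
panel dir deg -90.28370557510983
```

View pics/dr.png

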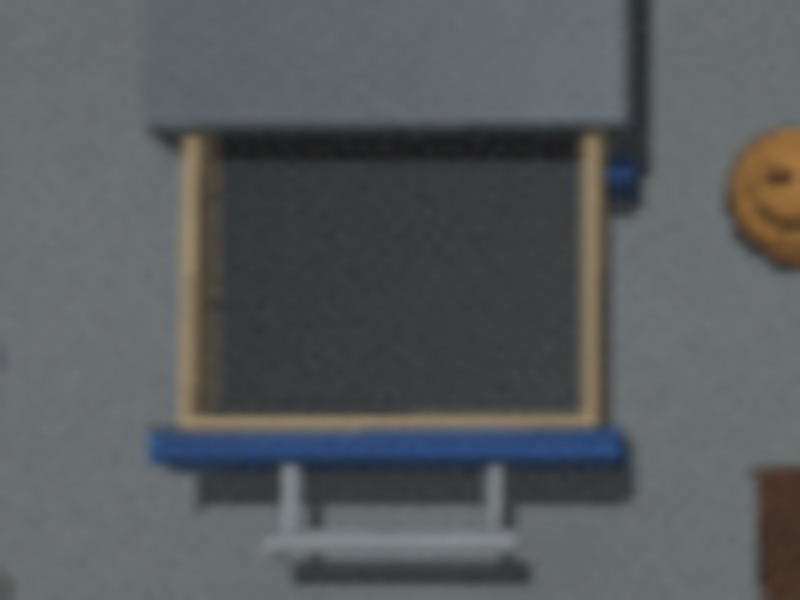

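Drawer close-up: the bar handle is centred at about (254,232.6), the panel runs level (drawer yaw ≈ 0°), and the open floor spans rows 181–217.

```bash
cat >> h.py <<'E'
def down(yaw_y):  # tool pointing down, tool y at world angle yaw_y (deg)
    a=np.radians(yaw_y); y=np.array([np.cos(a),np.sin(a),0]); z=np.array([0,0,-1.]); return Ro.from_matrix(np.c_[np.cross(y,z),y,z])
E
python3 - <<'E'
from h import *
print("handle",atz("top",(254,232.6),.106),"cabfront",atz("top",(254,181.3),.144), "inner walls y",atz("top",(231,200),.122),atz("top",(278,200),.122))
print(rel((.461,.0115,.12),down(-73.5)),rel((.461,.0115,.23),down(-73.5)))
E
```

```text
handle [0.4714 0.2363 0.106 ] cabfront [0.655  0.2315 0.144 ] inner walls y [0.5908 0.3187 0.122 ] [0.5885 0.1467 0.122 ]
(array([ 42.6512, -44.9732,  11.1323]), array([-0.    , -0.    ,  0.1268])) (array([ 42.6516, -44.9732,   0.1323]), array([-0.    , -0.    ,  0.1268]))
```

```bash
python3 -m handwheel '[[[6,-6.2,0],[0,0,0.05]],[[12,-12.4,0],[0,0,0.1]],[[18,-18.6,0],[0,0,0.127]],[[22,-23,0],[0,0,0.127]],[[26,-27.2,0],[0,0,0.127]]]' -0.5 40; python3 -m handwheel '[[[6,-6.2,0],[0,0,0]],[[11,-11.7,3]  ,[0,0,0]],[[15,-16,5],[0,0,0]],[[15,-16,5],[0,0,0]],[[15,-16,5],[0,0,0]]]'
python3 - <<'E'
from h import *
print(rel((.461,.0115,.021),down(-73.5)), ctrl.get_obs()["opening"])
E
```

```text
t: 2.12
tool_pos: [0.3591, -0.2765, 0.2315]
tool_rot: [3.109, 0.449, 0.001]
contact_force: [1.3, -0.0, 0.2]
opening: 0.0639
grip_force: 0.0
t: 2.75
tool_pos: [0.457, -0.0801, 0.18]
tool_rot: [-3.107, -0.457, 0.003]
contact_force: [1.0, -0.9, 0.8]
opening: 0.0643
grip_force: 0.0
(array([ 3.0539, -8.6309, 15.9114]), array([-0.0015,  0.0019,  0.0042])) 0.06431675937510642
```

```bash
python3 -m handwheel '[[[3.05,-6,4],[0,0,0]],[[3.05,-8.6,8],[0,0,0]],[[3.05,-8.6,9.5],[0,0,0]],[[3.05,-8.6,9.5],[0,0,0]],[[3.05,-8.6,9.5],[0,0,0]]]'
python3 - <<'E'
from h import *
print(rel((.461,.0115,.021),down(-73.5)))
s=ctrl.get_image("side"); cv2.imwrite("pics/s1.png",cv2.resize(s[150:250,280:400],(720,600),interpolation=cv2.INTER_CUBIC))
E
```

```text
t: 3.38
tool_pos: [0.4636, 0.0074, 0.0884]
tool_rot: [3.108, 0.447, 0.005]
contact_force: [1.1, -0.4, 0.1]
opening: 0.0638
grip_force: 0.0
(array([-0.158 , -0.4815,  6.7349]), array([ 0.0018, -0.0031, -0.002 ]))
```

View pics/s1.png

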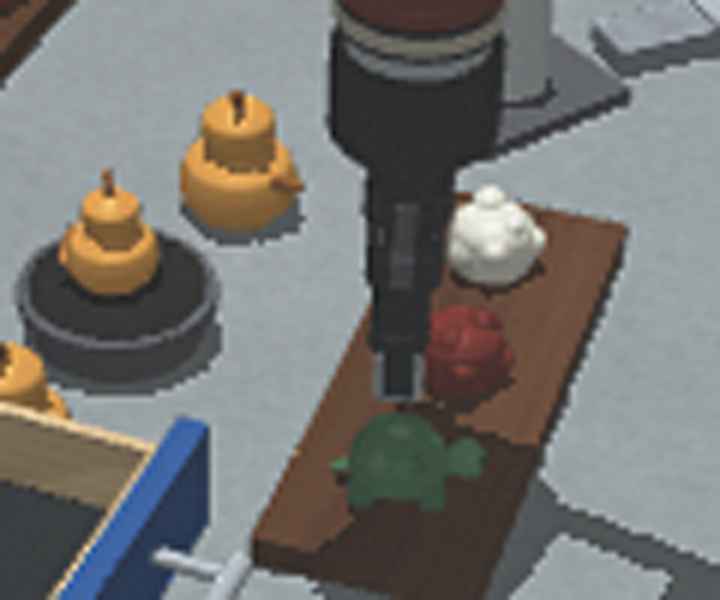

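The side crop shows the near finger directly above the tortoise's shell, with the tool square across it. The gourd on the stand is the smallest of the three.

```bash
python3 -m handwheel '[[[-0.1,-0.4,3],[0,0,0]],[[-0.1,-0.4,3],[0,0,0]]]'
python3 - <<'E'
from h import *
print(rel((.461,.0115,.021),down(-73.5)), ctrl.get_obs()["tool_pos"])
E
```

```text
t: 3.68
tool_pos: [0.459, 0.0119, 0.0557]
tool_rot: [-3.109, -0.449, 0.004]
contact_force: [-0.2, 0.5, -0.0]
opening: 0.0643
grip_force: 0.0
(array([0.1888, 0.0934, 3.4674]), array([-0.0009,  0.0023, -0.0011])) [0.459  0.0119 0.0557]
```

```bash
python3 -m handwheel '[[[0.1,0,1.5],[0,0,0]],[[0.1,0,2.8],[0,0,0]],[[0.1,0,3.4],[0,0,0]],[[0.1,0,3.4],[0,0,0]]]'; python3 -c "
from h import *
print([ctrl.get_obs()['tool_pos'] for _ in range(3)])"
```

```text
t: 4.18
tool_pos: [0.4604, 0.0127, 0.0216]
tool_rot: [-3.109, -0.451, 0.002]
contact_force: [-0.3, -0.1, -0.6]
opening: 0.0638
grip_force: 0.0
[array([0.4604, 0.0127, 0.0216]), array([0.4604, 0.0127, 0.0216]), array([0.4604, 0.0127, 0.0216])]
```

```bash
python3 -m handwheel '[[[0,0,0],[0,0,0]],[[0,0,0],[0,0,0]],[[0,0,0],[0,0,0]],[[0,0,0],[0,0,0]]]' 0.4 25; python3 -m handwheel '[[[0,0,-1.5],[0,0,0]],[[0,0,-4],[0,0,0]],[[0,0,-8],[0,0,0]],[[0,0,-12],[0,0,0]],[[0,0,-14],[0,0,0]]]'
python3 -c "
from h import *
print(rel((.592,.234,.16),down(-73.5)))"
```

```text
t: 4.68
tool_pos: [0.4615, 0.0126, 0.0229]
tool_rot: [3.109, 0.451, 0.002]
contact_force: [-0.8, -0.3, 3.8]
opening: 0.0445
grip_force: 25.9
t: 5.3
tool_pos: [0.4618, 0.0125, 0.1658]
tool_rot: [3.108, 0.45, 0.006]
contact_force: [-0.3, 0.0, -1.0]
opening: 0.0445
grip_force: 25.9
(array([ 18.769 , -17.5476,   0.6146]), array([ 0.0019, -0.0038, -0.0001]))
```

```bash
python3 -m handwheel '[[[4,-3.7,0],[0,0,0]],[[8,-7.5,0],[0,0,0]],[[12,-11.2,0],[0,0,0]],[[16,-15,0],[0,0,0]],[[18.8,-17.5,0.6],[0,0,0]]]'; python3 -m handwheel '[[[0,0,0],[0,0,0]],[[0,0,0],[0,0,0]]]'
python3 - <<'E'
from h import *
print(rel((.592,.234,.0866),down(-73.5)))
s=ctrl.get_image("side"); cv2.imwrite("pics/s2.png",cv2.resize(s[150:310,200:360],(600,600),interpolation=cv2.INTER_CUBIC))
E
```

```text
t: 5.92
tool_pos: [0.5924, 0.236, 0.1574]
tool_rot: [-3.109, -0.453, -0.002]
contact_force: [-0.0, 0.0, -0.5]
opening: 0.0446
grip_force: 25.9
t: 6.18
tool_pos: [0.591, 0.2334, 0.1564]
tool_rot: [3.109, 0.451, -0.001]
contact_force: [-0.6, -0.3, -0.2]
opening: 0.0449
grip_force: 25.9
(array([ 0.1216, -0.035 ,  6.9767]), array([ 0.0004,  0.0008, -0.0001]))
```

View pics/s2.png

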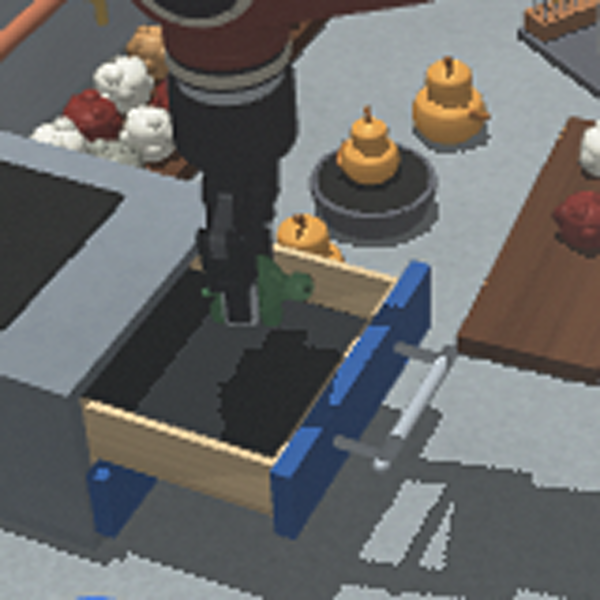

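The tortoise is held level over the middle of the open drawer floor, clear of the walls.

```bash
python3 -m handwheel '[[[0,0,2.5],[0,0,0]],[[0,0,5],[0,0,0]],[[0,0,6.3],[0,0,0]],[[0,0,6.6],[0,0,0]],[[0,0,6.6],[0,0,0]]]'; python3 -m handwheel '[[[0,0,0.15],[0,0,0]],[[0,0,0.15],[0,0,0]]]'; python3 -m handwheel '[[[0,0,0.15],[0,0,0]],[[0,0,0.15],[0,0,0]]]'
```

```text
t: 6.85
tool_pos: [0.5919, 0.2336, 0.0912]
tool_rot: [-3.109, -0.45, -0.002]
contact_force: [0.1, -0.3, -1.0]
opening: 0.0449
grip_force: 26.0
t: 7.1
tool_pos: [0.5919, 0.2339, 0.0895]
tool_rot: [-3.109, -0.451, -0.002]
contact_force: [0.3, 0.8, -0.4]
opening: 0.0449
grip_force: 26.0
t: 7.35
tool_pos: [0.5914, 0.2338, 0.0872]
tool_rot: [3.109, 0.451, -0.0]
contact_force: [-1.0, -1.1, 0.2]
opening: 0.0446
grip_force: 26.0
```

```bash
python3 -m handwheel '[[[0,0,0.1],[0,0,0]],[[0,0,0.1],[0,0,0]]]'; python3 -m handwheel '[[[0,0,0.1],[0,0,0]],[[0,0,0.1],[0,0,0]]]' | grep -A3 tool_pos
```

```text
t: 7.6
tool_pos: [0.5919, 0.2338, 0.087]
tool_rot: [-3.109, -0.451, -0.001]
contact_force: [-0.9, -0.0, 2.8]
opening: 0.0447
grip_force: 26.2
tool_pos: [0.5926, 0.2338, 0.087]
tool_rot: [3.109, 0.451, 0.004]
contact_force: [-0.5, -1.2, 6.0]
opening: 0.0448
```

Contact on the floor (force rises). I'll release part-way and lift.

```bash
python3 -m handwheel '[[[0,0,0],[0,0,0]],[[0,0,-0.1],[0,0,0]],[[0,0,-0.1],[0,0,0]],[[0,0,-0.1],[0,0,0]]]' -0.6; python3 -m handwheel '[[[0,0,-1],[0,0,0]],[[0,0,-3],[0,0,0]],[[0,0,-6],[0,0,0]],[[0,0,-10],[0,0,0]],[[0,0,-12],[0,0,0]]]'
python3 - <<'E'
from h import *
# pushing pose: tool down, shut fingers, front of the handle, tool y along world -y (pads broad face / fingers side by side)
for y in (-90,90): print(rel((.40,.234,.20),down(y)))
E
```

```text
t: 8.35
tool_pos: [0.5913, 0.2338, 0.086]
tool_rot: [3.109, 0.451, -0.001]
contact_force: [-0.4, -0.2, 0.1]
opening: 0.0686
grip_force: 0.0
t: 8.98
tool_pos: [0.593, 0.2342, 0.2112]
tool_rot: [-3.108, -0.451, -0.01]
contact_force: [0.2, 0.1, -0.5]
opening: 0.0684
grip_force: 0.0
(array([-18.5201,  -5.4587,   1.0025]), array([-0.0007, -0.0063,  0.2879]))
(array([-18.5201,  -5.4587,   1.0025]), array([ 0.009 , -0.0011, -2.8537]))
```

```bash
python3 -m handwheel '[[[-5.5,-1.6,0],[0,0,0.1]],[[-11,-3.2,0],[0,0,0.2]],[[-15.5,-4.7,0.5],[0,0,0.287]],[[-17,-5.2,3],[0,0,0.287]],[[-17,-5.2,7],[0,0,0.287]]]' 1 40
python3 - <<'E'
from h import *
print(rel((.43,.235,.095),down(-90)),rel((.455,.235,.095),down(-90)))
s=ctrl.get_image("side"); cv2.imwrite("pics/s3.png",cv2.resize(s[150:310,200:360],(600,600),interpolation=cv2.INTER_CUBIC))
E
```

```text
t: 9.6
tool_pos: [0.4139, 0.2361, 0.1378]
tool_rot: [-3.14, -0.003, -0.007]
contact_force: [-0.3, 0.6, 0.1]
opening: -0.0002
grip_force: 0.0
(array([1.5919, 0.1188, 4.2838]), array([-0.0019, -0.0048,  0.0019])) (array([4.0919, 0.1235, 4.2957]), array([-0.0019, -0.0048,  0.0019]))
```

View pics/s3.png

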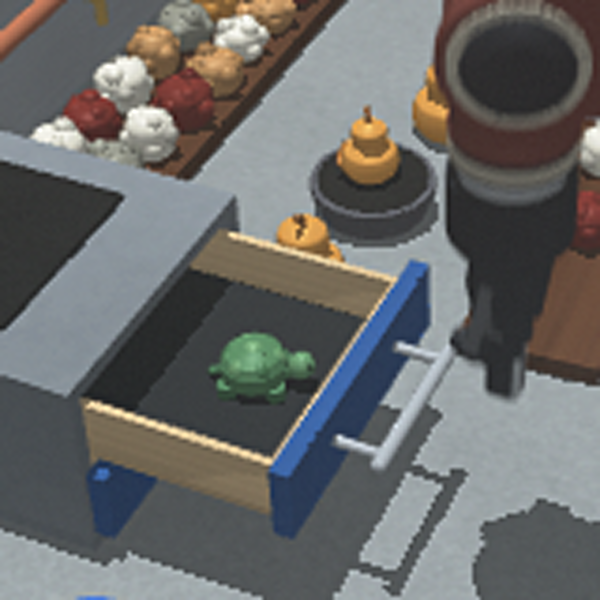

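The tortoise stands upright on the drawer floor and the shut fingers are in front of the handle.

```bash
python3 -m handwheel '[[[0.5,0,2.5],[0,0,0]],[[1.2,0,4.2],[0,0,0]],[[2.5,0,4.2],[0,0,0]],[[3.8,0,4.2],[0,0,0]],[[4.8,0,4.2],[0,0,0]]]';python3 -m handwheel '[[[1,0,0],[0,0,0]],[[2.3,0,0],[0,0,0]],[[4,0,0],[0,0,0]],[[5.7,0,0],[0,0,0]],[[7.3,0,0],[0,0,0]]]';python3 -m handwheel '[[[1.5,0,0],[0,0,0]],[[2.7,0,0],[0,0,0]],[[3.7,0,0],[0,0,0]],[[4.3,0,0],[0,0,0]],[[4.6,0,0],[0,0,0]]]'
```

```text
t: 10.28
tool_pos: [0.4632, 0.2357, 0.0956]
tool_rot: [-3.141, -0.001, -0.002]
contact_force: [-1.0, 1.7, 0.5]
opening: 0.0001
grip_force: 0.8
t: 10.9
tool_pos: [0.536, 0.2353, 0.0942]
tool_rot: [3.141, 0.001, -0.0]
contact_force: [-1.9, -0.6, 1.0]
opening: -0.0002
grip_force: 0.8
t: 11.52
tool_pos: [0.5809, 0.2355, 0.0942]
tool_rot: [3.142, 0.001, -0.0]
contact_force: [-1.0, -0.4, 0.0]
opening: 0.0005
grip_force: 0.5
```

```bash
python3 -m handwheel '[[[0.5,0,0],[0,0,0]],[[0.9,0,0],[0,0,0]],[[1.1,0,0],[0,0,0]],[[1.1,0,0],[0,0,0]]]';python3 -m handwheel '[[[0.25,0,0],[0,0,0]],[[0.5,0,0],[0,0,0]],[[0.5,0,0],[0,0,0]]]'
```

```text
t: 12.02
tool_pos: [0.592, 0.2356, 0.0944]
tool_rot: [-3.141, -0.001, -0.001]
contact_force: [-0.1, 0.7, -1.0]
opening: -0.0001
grip_force: 0.0
t: 12.4
tool_pos: [0.5935, 0.2357, 0.0943]
tool_rot: [3.141, 0.002, -0.014]
contact_force: [-13.0, -1.2, 9.2]
opening: -0.0001
grip_force: 6.7
```

Drawer at its stop (13 N). Back off, rise, and measure the torch again and check the drawer.

```bash
python3 -m handwheel '[[[-1,0,0],[0,0,0]],[[-4,0,0],[0,0,0]],[[-6,0,-4],[0,0,0]],[[-6,0,-10],[0,0,0]],[[-6,0,-15],[0,0,0]]]' -0.4
python3 - <<'E'
from h import *
im={c:ctrl.get_image(c) for c in("top","side")}
pos={}
for c,(r0,r1,c0,c1) in {"top":(205,228,400,425),"side":(115,140,355,378)}.items():
    hsv=cv2.cvtColor(im[c],cv2.COLOR_BGR2HSV)[r0:r1,c0:c1]
    m=cv2.inRange(hsv,(3,130,90),(20,255,255)); n,_,st,ce=cv2.connectedComponentsWithStats(m)
    i=1+np.argmax(st[1:,4]); pos[c]=ce[i]+(c0,r0); print(c,pos[c],st[i])
print("switch",tri(pos["top"],pos["side"]))
for c in im: print([(r["score"],atz(c,r["position"],.106)) for r in ctrl.landmark_of(c,"cabinet_drawer0_handle")[:2]])
f=lambda im,c,r:cv2.resize(im[r:r+50,c:c+67],(400,300),interpolation=cv2.INTER_CUBIC)
g=lambda im,c,r:cv2.resize(im[r:r+100,c:c+133],(400,300),interpolation=cv2.INTER_CUBIC)
cv2.imwrite("pics/m4.png",np.vstack([np.hstack([f(im["top"],375,185),f(im["side"],335,115)]),np.hstack([g(im["top"],205,145),g(im["side"],180,190)])]))
print(rel((.5225,-.349,.25),down(-96)))
E
```

```text
t: 13.02
tool_pos: [0.5368, 0.2356, 0.2469]
tool_rot: [-3.141, -0.002, -0.005]
contact_force: [-0.1, -0.1, -0.4]
opening: 0.0597
grip_force: 0.0
top [416.2353 215.2353] [14  8  5  5 17]
side [367.25  125.375] [10  9  5  4 16]
switch (array([ 0.5221, -0.347 ,  0.1599]), np.float64(0.000572133048564079))
[(0.91, array([0.6098, 0.242 , 0.106 ]))]
[(0.86, array([0.604 , 0.2377, 0.106 ]))]
(array([-1.5499, 58.4717, -0.4575]), array([-0.0014, -0.0041,  0.1055]))
```

View pics/m4.png

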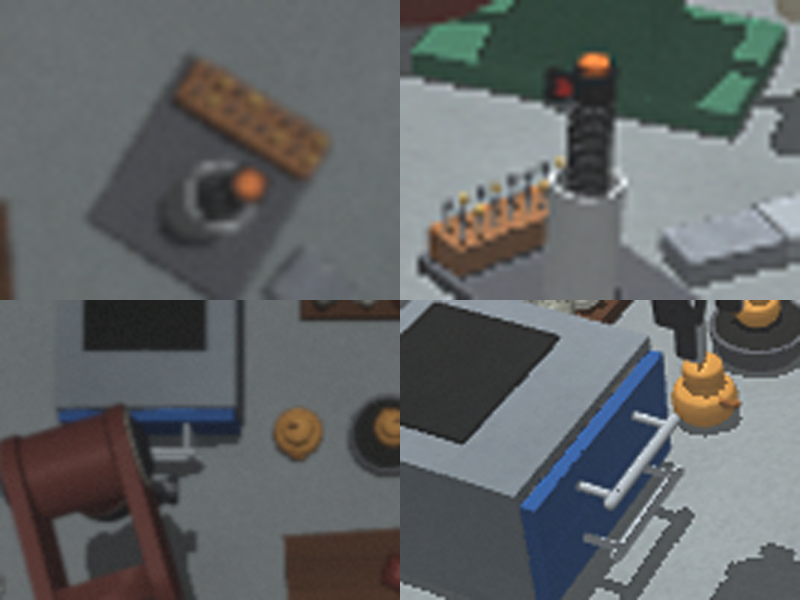

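The drawer panel is flush with the unit, and the handle measures x ≈ 0.607, as expected when shut. The torch stands upright in its tube, with the switch at (0.522, -0.347, 0.160).

```bash
python3 -m handwheel '[[[-0.3,6,0],[0,0,0.1]],[[-0.6,12,0],[0,0,0.105]],[[-0.9,18,0],[0,0,0.105]],[[-1.1,24,0],[0,0,0.105]],[[-1.3,30,0],[0,0,0.105]]]' >/dev/null; python3 -m handwheel '[[[2.8,6,0],[0,0,0]],[[2.8,12,0],[0,0,0]],[[2.8,18,0],[0,0,0]],[[2.8,24,0],[0,0,0]],[[2.8,28,0],[0,0,0]]]' >/dev/null; python3 -m handwheel '[[[0,0,0],[0,0,0]]]'; python3 -c "
from h import *
print(rel((.5221,-.3475,.096),down(-96)))"
```

```text
t: 14.6
tool_pos: [0.5211, -0.3479, 0.2412]
tool_rot: [-3.135, 0.17, 0.005]
contact_force: [0.7, 0.6, -0.3]
opening: 0.0596
grip_force: 0.0
(array([ 0.1494, -0.0191, 14.5183]), array([-0.0021,  0.0035, -0.0035]))
```

```bash
python3 -m handwheel '[[[0.1,0,4],[0,0,0]],[[0.1,0,7],[0,0,0]],[[0.1,0,9],[0,0,0]],[[0.1,0,10],[0,0,0]],[[0.1,0,10],[0,0,0]]]'; python3 -c "
from h import *
print(rel((.5221,-.3475,.096),down(-96)))"
```

```text
t: 15.22
tool_pos: [0.5236, -0.3455, 0.1438]
tool_rot: [-3.137, 0.163, 0.001]
contact_force: [0.1, 0.3, 0.1]
opening: 0.0598
grip_force: 0.0
(array([-0.1287,  0.2176,  4.7807]), array([-0.0006,  0.0007,  0.001 ]))
```

```bash
python3 -m handwheel '[[[0,0.1,2],[0,0,0]],[[0,0.1,4],[0,0,0]],[[0,0.1,4.8],[0,0,0]],[[0,0.1,4.8],[0,0,0]]]'; python3 -m handwheel '[[[0,0,0],[0,0,0]],[[0,0,0],[0,0,0]],[[0,0,0],[0,0,0]],[[0,0,0],[0,0,0]]]' 0.9 60
```

```text
t: 15.72
tool_pos: [0.5229, -0.3465, 0.0948]
tool_rot: [-3.136, 0.164, 0.003]
contact_force: [0.6, -0.3, -0.4]
opening: 0.0598
grip_force: 0.0
t: 16.23
tool_pos: [0.5241, -0.3475, 0.0973]
tool_rot: [3.136, -0.164, 0.002]
contact_force: [0.0, -0.4, 3.3]
opening: 0.0235
grip_force: 58.6
```

```bash
python3 -m handwheel '[[[0,0,-2],[0,0,0]],[[0,0,-5],[0,0,0]],[[0,0,-8],[0,0,0]],[[0,0,-11],[0,0,0]],[[0,0,-15],[0,0,0]]]'
python3 - <<'E'
from h import *
gm=np.array([.6425,-.0687,.055])
for ph in (-6,-20):
  a=np.radians(ph); d=np.array([np.cos(a),np.sin(a),-1])/2**.5
  Rt=down(ph-90)*Ro.from_rotvec([0,np.pi/4,0]); print(Rt.as_matrix()[:,2],d)
  print(ph,gm-.171*d,rel(gm-.171*d,Rt),rel(gm-.21*d+[0,0,.05],Rt))
for c in("top","side"):
  ctrl.get_image(c)
  print([(r["score"],r["position"],atz(c,r["position"],.055)) for r in ctrl.landmark_of(c,"gourd_mid")[:4]])
E
```

```text
t: 16.85
tool_pos: [0.5228, -0.3461, 0.247]
tool_rot: [-3.135, 0.163, 0.003]
contact_force: [-0.0, -0.4, -1.2]
opening: 0.0237
grip_force: 59.3
[ 0.7032 -0.0739 -0.7071] [ 0.7032 -0.0739 -0.7071]
-6 [ 0.5222 -0.0561  0.1759] (array([ -3.0506, -28.8291,   7.1723]), array([-0.0021,  0.7876, -0.0002])) (array([ -5.8256, -28.846 ,  -0.5792]), array([-0.0021,  0.7876, -0.0002]))
[ 0.6645 -0.2418 -0.7071] [ 0.6645 -0.2418 -0.7071]
-20 [ 0.5289 -0.0273  0.1759] (array([ -2.6897, -31.7541,   7.1773]), array([-0.0978,  0.7838,  0.2316])) (array([ -5.3824, -32.438 ,  -0.5731]), array([-0.0978,  0.7838,  0.2316]))
[(0.75, [305.2, 188.7], array([0.6399, 0.0488, 0.055 ])), (0.62, [365.3, 194.6], array([ 0.6139, -0.1809,  0.055 ])), (0.6, [337.1, 185.9], array([ 0.6491, -0.0737,  0.055 ]))]
[(0.93, [282.4, 218.5], array([0.6304, 0.0745, 0.055 ])), (0.8, [319.6, 176.1], array([ 0.6128, -0.1593,  0.055 ])), (0.79, [298.8, 190.5], array([ 0.6423, -0.0642,  0.055 ]))]
```

```bash
python3 -m handwheel '[[[-1.2,-6,0],[0,0.17,0]],[[-2.4,-12,0],[0,0.34,0]],[[-3.6,-18,-0.3],[0,0.51,0]],[[-4.8,-24,-0.5],[0,0.68,0]],[[-5.8,-28.8,-0.6],[0,0.787,0]]]'; python3 -m handwheel '[[[0,0,0],[0,0,0]],[[0,0,0],[0,0,0]],[[0,0,0],[0,0,0]]]'
python3 - <<'E'
from h import *
gm=np.array([.643,-.067,.055]); a=np.radians(-6); d=np.array([np.cos(a),np.sin(a),-1])/2**.5
Rt=down(-96)*Ro.from_rotvec([0,np.pi/4,0]); print(rel(gm-.171*d,Rt),rel(gm-.2*d,Rt),Ro.from_rotvec(ctrl.get_obs()["tool_rot"]).as_matrix()[:,2])
s=ctrl.get_image("side"); cv2.imwrite("pics/s5.png",cv2.resize(s[110:250,250:400],(642,600),interpolation=cv2.INTER_CUBIC))
E
```

```text
t: 17.68
tool_pos: [0.4938, -0.0526, 0.2482]
tool_rot: [2.864, -0.151, 1.187]
contact_force: [0.5, 0.5, -2.0]
opening: 0.0235
grip_force: 59.3
t: 18.05
tool_pos: [0.4963, -0.0558, 0.2526]
tool_rot: [2.861, -0.152, 1.186]
contact_force: [0.1, -0.7, -1.0]
opening: 0.0239
grip_force: 59.5
(array([-3.578 , -0.4222,  7.2741]), array([ 0.0009, -0.0005, -0.0009])) (array([-3.5764, -0.4197,  4.3741]), array([ 0.0009, -0.0005, -0.0009])) [ 0.7035 -0.0748 -0.7067]
```

View pics/s5.png

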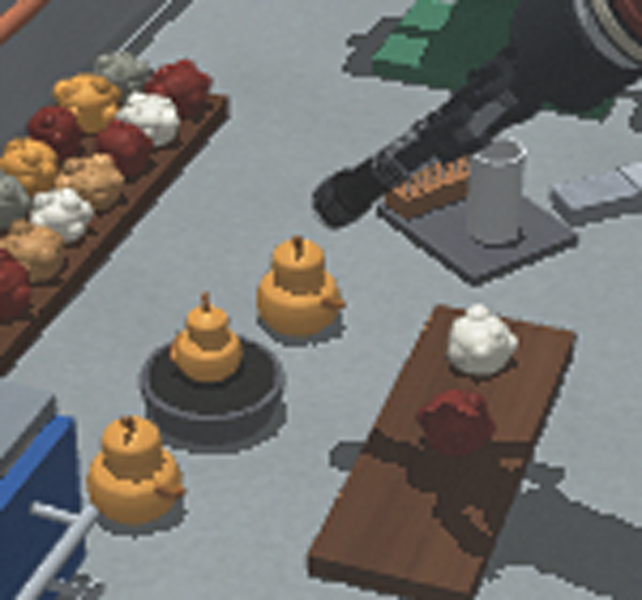

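The torch is out of the tube and in the fingers at 45°, its head at side pixel (327,157), pointing over the gourd on the stand at (298,193).

```bash
python3 -m handwheel '[[[-1.5,-0.2,1],[0,0,0]],[[-3,-0.4,2.5],[0,0,0]],[[-3.6,-0.4,4.5],[0,0,0]],[[-3.6,-0.4,5.8],[0,0,0]],[[-3.6,-0.4,6.3],[0,0,0]]]'; python3 -m handwheel '[[[0,0,0],[0,0,0]],[[0,0,0],[0,0,0]],[[0,0,0],[0,0,0]]]'
python3 - <<'E'
from h import *
gm=np.array([.643,-.067,.055]); a=np.radians(-6); d=np.array([np.cos(a),np.sin(a),-1])/2**.5
Rt=down(-96)*Ro.from_rotvec([0,np.pi/4,0]); print(rel(gm-.171*d,Rt))
o=ctrl.get_obs(); z=Ro.from_rotvec(o["tool_rot"]).as_matrix()[:,2]; L=o["tool_pos"]+.081*z
print("lens",L,"dist",np.linalg.norm(gm-L),"aim deg",np.degrees(np.arccos(z@(gm-L)/np.linalg.norm(gm-L))))
im={c:ctrl.get_image(c) for c in("top","side")}
out=[]
for c,(c0,r0) in {"top":(300,170),"side":(270,140)}.items():
    w=cv2.resize(im[c][r0:r0+75,c0:c0+50],(400,600),interpolation=cv2.INTER_CUBIC)
    for X,col in((L,(0,0,255)),(gm,(255,0,0)),(L-.1*z,(0,255,0))):
        p=(proj(c,X)-(c0,r0)+.5)*8; cv2.circle(w,tuple(int(v) for v in p),3,col,-1)
    out.append(w)
    print(c,[(r["score"],r["position"]) for r in ctrl.landmark_of(c,"torch")[:2]],proj(c,L))
cv2.imwrite("pics/m6.png",np.hstack(out))
E
```

```text
t: 18.73
tool_pos: [0.5147, -0.0527, 0.1797]
tool_rot: [2.864, -0.151, 1.182]
contact_force: [0.2, -0.3, -1.0]
opening: 0.0238
grip_force: 59.5
t: 19.1
tool_pos: [0.5155, -0.0527, 0.1831]
tool_rot: [2.86, -0.149, 1.189]
contact_force: [-0.3, 0.2, -1.1]
opening: 0.0237
grip_force: 59.5
(array([0.0144, 0.09  , 1.0311]), array([-0.0001, -0.0028,  0.0005]))
lens [ 0.5726 -0.0587  0.126 ] dist 0.10031536670190495 aim deg 0.5546185252738738
top [(0.59, [335.2, 202.5])] [334.2841 203.4314]
side [(0.78, [317.5, 174.1])] [319.2912 177.3449]
```

View pics/m6.png

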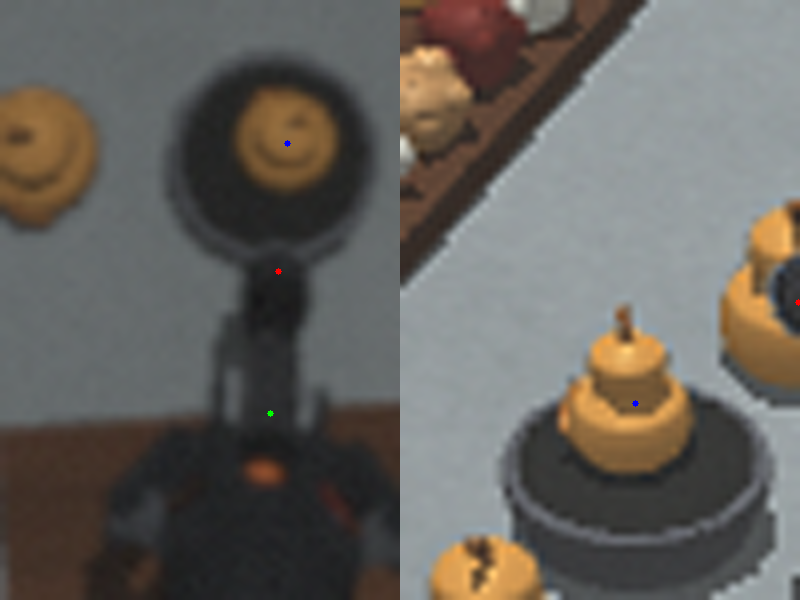

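The overlay shows the lens (red) and gourd-middle (blue) estimates landing on the real things to within about 2 px. The belly looks centred at top (335.3,186.6) and side (298,191.8), so I'll triangulate and close in.

```bash
python3 - <<'E'
from h import *
print(tri((335.3,186.6),(298,191.75)), tri((335.2,202.5),(317.5,174.1)))
gm=tri((335.3,186.6),(298,191.75))[0]; gm=np.array([gm[0],gm[1],.055]); print(gm)
a=np.radians(-6); d=np.array([np.cos(a),np.sin(a),-1])/2**.5
Rt=down(-96)*Ro.from_rotvec([0,np.pi/4,0]); print(rel(gm-.169*d,Rt))
E
```

```text
(array([ 0.6473, -0.0673,  0.0468]), np.float64(0.0012317105909781208)) (array([ 0.5769, -0.0611,  0.1344]), np.float64(0.0042293070196238285))
[ 0.6473 -0.0673  0.055 ]
(array([0.3417, 0.0827, 1.515 ]), array([-0.0002, -0.0024,  0.0005]))
```

```bash
python3 -m handwheel '[[[0.05,0.05,0.5],[0,0,0]],[[0.1,0.08,1],[0,0,0]],[[0.1,0.08,1.3],[0,0,0]],[[0.1,0.08,1.3],[0,0,0]],[[0.1,0.08,1.3],[0,0,0]]]'; python3 -m handwheel '[[[0,0,0],[0,0,0]],[[0,0,0],[0,0,0]],[[0,0,0],[0,0,0]],[[0,0,0],[0,0,0]]]'
python3 - <<'E'
from h import *
gm=np.array([.645,-.0675,.054])
o=ctrl.get_obs(); z=Ro.from_rotvec(o["tool_rot"]).as_matrix()[:,2]; L=o["tool_pos"]+.081*z
print("lens",L,"dist",np.linalg.norm(gm-L),"aim deg",np.degrees(np.arccos(z@(gm-L)/np.linalg.norm(gm-L))),"tilt",np.degrees(np.arccos(-z[2])))
im=ctrl.get_image("side"); c0,r0=270,110
w=cv2.resize(im[r0:r0+110,c0:c0+130],(709,600),interpolation=cv2.INTER_CUBIC); k=600/110
for X,col in((L,(0,0,255)),(gm,(255,0,0)),(L-.139*z,(0,255,0))):
    cv2.circle(w,tuple(int(v) for v in (proj("side",X)-(c0,r0)+.5)*k),3,col,-1)
cv2.imwrite("pics/s7.png",w)
E
```

```text
t: 19.92
tool_pos: [0.5251, -0.0544, 0.1738]
tool_rot: [2.861, -0.149, 1.188]
contact_force: [-0.2, -0.5, -1.3]
opening: 0.0238
grip_force: 59.5
t: 20.42
tool_pos: [0.5251, -0.0544, 0.1739]
tool_rot: [2.861, -0.149, 1.188]
contact_force: [0.5, 0.5, -1.5]
opening: 0.0234
grip_force: 59.5
lens [ 0.5822 -0.0604  0.1168] dist 0.0890780226599945 aim deg 0.36989351615457666 tilt 45.10077621071998
```

View pics/s7.png

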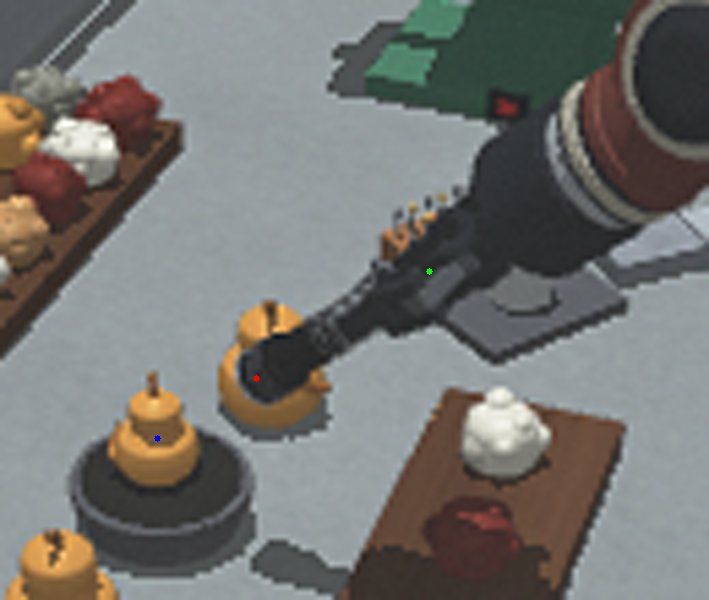

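The torch is held steady at 45°, with the lens at side pixel (317,178) about 9 cm from the gourd's middle. The beam line runs onto the gourd's belly at (299,190), and the other pieces are undisturbed. Handing in.

```bash
python3 -c "
from h import *
print(ctrl.finish_job())"
```

```text
the job is handed in; nothing more can be done
None
```

I handed the job in at about 20 s: the tortoise is on its feet in the shut drawer, and the torch is held steady at 45° with its lens about 9 cm from the middle of the gourd (about 6.5 cm from its surface), its beam within a few degrees of the gourd's middle.

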